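Fit the probe lid to a reagent pot and uncover its chimney

TASK

Make the amber reagent pot ready for the analyser: take off its blue transport cap and stand it upright on the empty white foam tray lying upside down close by on the right, then carry the white probe lid, gripped by its rim with the green dust cover still sitting on it untouched, from the lid rest to the pot, seat it fully home and let go. Then grip the green dust cover alone and lift it off, leaving the probe lid seated, and finish while still holding the cover level, about ten centimetres above the lid. Do not shift the pot, drop anything or disturb the other things on the bench.

Things in the scene. Friction and masses are not known exactly. Their poses are not given: they have to be found in the camera images.
- pot: amber reagent pot, loose, 0.5 kg, upright on the worktop, left or right of the lid rest: foot 70 mm across up to 34 mm high, 51 mm neck from 42 mm up to the rim at 64 mm, open mouth 44 mm across and hollow to the bottom; paper label with a blue stripe. Origin: centre of the underside; z up along its axis.
- cap: blue transport cap, loose, 40 g, set loosely in the pot's mouth: disc 54 mm across, 6 mm thick, with a bung 40 mm across, 8 mm deep below. Origin: centre of the disc's underside (on the pot's rim; 8 mm over the bung's bottom); z up. On top a finger bar to grip, 40 mm long along the cap's x, 12 mm thick along its y, from 6 to 31 mm above the origin.
- tray: white foam tray upside down, a plain slab 170 x 170 x 28 mm, fixed, to the right of pot and lid rest; its whole top is flat and free. Origin: centre of the underside; z up. A cap standing on it rests on its bung, the cap's origin 36 mm above the tray's.
- lid_rest: lid rest, fixed: steel foot 88 mm across and 8 mm high, on it an upright hollow grey post 51 mm across, top 50 mm above the worktop, whose 44 mm bore takes the probe lid's bung. Origin: centre of the underside; z up.
- probe_lid: white probe lid, loose, 70 g, in the lid rest: ribbed rim to grip, 54 mm across, 10 mm thick; bung below 12 mm deep, tapering from 40 to 32 mm; boss 32 mm and open chimney 18 mm across above, to 34 mm, hidden by the cover. Origin: centre of the rim's underside, which lies on the rest's top, later on the pot's rim; z up. Below the rim fingers may reach 22 mm down beside post or neck.
- dust_cover: green dust cover, loose, 30 g: inverted cup 41 mm across, 34 mm high, 35 mm inside, over the probe lid's boss (1.5 mm to spare all round) and resting on top of its rim; comes off straight up, nothing holds it. Origin: centre of its open lower edge, 10 mm above the probe lid's origin while nested; z up, flat top at 34 mm.
- timer: white bench timer with three buttons, 64 x 64 x 22 mm, loose bystander. Origin: centre of the underside.
- labels: roll of white labels lying flat, 58 mm in diameter, 24 mm high, loose bystander. Origin: centre of the underside.
- marker: black and white marker pen lying down, 134 mm long along its y axis, 14 mm thick, loose bystander. Origin: centre of the underside.
Not all that is in view belongs to the job. Of the things that look like the cap, the middle-sized one is meant.

How it is judged:
On the way, in this order (a step that is already met when the one before it is completed fails the run):
1. the blue cap stands upright on the foam tray, let go (x of cap in the frame of tray between -0.075 and 0.075 m and y of cap in the frame of tray between -0.075 and 0.075 m and z of cap in the frame of tray between 0.032 and 0.04 m and angle between cap's own z axis and vertical below 0.15 rad and linear speed of cap below 0.03 m/s and contact force between the fingers and cap below 0.1 N), for 0.2 s.
2. the probe lid, with the dust cover on it, is fully home on the pot and let go (z of probe_lid in the frame of pot between 0.061 and 0.067 m and horizontal distance between probe_lid and pot below 0.005 m and angle between probe_lid's own z axis and vertical below 0.08 rad and z of dust_cover in the frame of probe_lid between 0.007 and 0.013 m and horizontal distance between dust_cover and probe_lid below 0.005 m and contact force between the fingers and probe_lid below 0.1 N), for 0.2 s.
At the end, for the whole second after the job is handed in: Cover gripped, at rest, level within 17 deg, 60-190 mm over the probe lid's rim, within 60 mm sideways, touching neither lid nor pot; lid home on the pot (3 mm, 5 mm off centre, 5 deg), untouched; pot upright, within 20 mm of its start; cap upright on the tray, centre 10 mm in from the edge (x of cap in the frame of tray between -0.075 and 0.075 m and y of cap in the frame of tray between -0.075 and 0.075 m and z of cap in the frame of tray between 0.032 and 0.04 m and angle between cap's own z axis and vertical below 0.15 rad and linear speed of cap below 0.03 m/s and z of probe_lid in the frame of pot between 0.061 and 0.067 m and horizontal distance between probe_lid and pot below 0.005 m and angle between each of probe_lid, pot's own z axis and vertical below 0.08 rad and distance of pot from where it was at the start of the episode below 0.02 m and z of dust_cover in the frame of probe_lid between 0.07 and 0.2 m and horizontal distance between dust_cover and probe_lid below 0.06 m and angle between dust_cover's own z axis and vertical below 0.3 rad and linear speed of dust_cover below 0.05 m/s and contact force between the fingers and dust_cover above 1 N and contact force between dust_cover and probe_lid below 0.05 N and contact force between dust_cover and pot below 0.05 N and contact force between each of the arm, the fingers and probe_lid below 0.1 N); the arm keeps its last pose, push and grip.
It fails at once if the dust cover leaves the probe lid (by more than 12 mm) before the lid is home on the pot, or the lid comes up while the cover is off ((z of dust_cover in the frame of probe_lid above 0.022 m or horizontal distance between dust_cover and probe_lid above 0.015 m) and not (z of probe_lid in the frame of pot between 0.061 and 0.067 m and horizontal distance between probe_lid and pot below 0.005 m and angle between probe_lid's own z axis and vertical below 0.08 rad)).
It fails at once if the fingers grip or push the dust cover (over 3 N) while the probe lid is not home on the pot (contact force between the fingers and dust_cover above 3 N and not (z of probe_lid in the frame of pot between 0.061 and 0.067 m and horizontal distance between probe_lid and pot below 0.005 m and angle between probe_lid's own z axis and vertical below 0.08 rad)).
It fails at once if the pot is shifted by more than 20 mm or tipped by more than 10 degrees (distance of pot from where it was at the start of the episode above 0.02 m or angle between pot's own z axis and vertical above 0.17 rad).
It fails at once if the cap, the probe lid or the dust cover is dropped from more than about 25 mm ((linear speed of cap above 0.7 m/s and contact force between the fingers and cap below 0.1 N) or (linear speed of probe_lid above 0.7 m/s and contact force between the fingers and probe_lid below 0.1 N) or ((linear speed of dust_cover above 0.7 m/s and contact force between the fingers and dust_cover below 0.1 N) and not (z of dust_cover in the frame of probe_lid between 0.007 and 0.013 m and horizontal distance between dust_cover and probe_lid below 0.005 m))).
It fails at once if the timer, the label roll or the marker is moved by more than 20 mm (distance of any of timer, labels, marker from where it was at the start of the episode above 0.02 m).
It also fails if it takes over 67 s, if anything falls off the work surface, if the arm or the gripper's body presses on something with over 40 N, if the wrist force passes 120 N, or if a joint passes its speed limit or range.

ROBOT

A 6-joint arm with a two-finger parallel gripper is mounted at the origin on a cart in front of the work surface, level with it; the furniture and walls round the work are solid. World frame = base frame: x ahead of the robot, y to its left, z up, the work surface at z = 0. Lengths are in m, angles in rad, forces in N, time in s.
With the tool pointing down it reaches from about 0.35 to 0.775 m from the base axis. Payload 7.3 kg.
Tool frame: the origin (TCP) lies at the very end of the fingers, on their centre line; the grasp point (between the pads) lies 19 mm behind it; z points along the fingers, y is the line along which they close (so a half turn about z gives the same grasp; the last joint's range is limited). The gripper opens to 92 mm and grips with 3 to 60 N. Pads are 19 mm wide; open, the fingers measure 130 mm over their backs; the gripper's body (75 mm by 190 mm) begins 47 mm behind the grasp point.
Start: joints at [-1.479, 0.342, 1.524, -0, 1.275, -0.146], TCP at [0.124, -0.51, 0.189] pointing down, gripper open.
Joint ranges: [-2.53, 2.53], [-0.77, 2.02], [0.04, 2.7], [-1, 4.14], [0.28, 2.66], [-3.11, 3.11]. Speed limits (rad/s): [2.57, 2.57, 3.14, 3.14, 3.14, 3.14].

INTERFACE

Orientations are given as [roll, pitch, yaw] about the fixed x, y, z axes, in that order (R = Rz(yaw) Ry(pitch) Rx(roll)).
In Python, from cell import * gives the robot as it stands.
- The arm moves only by the tool step_arm, never from a script. Its argument "commands" is a list of rows, each a list of 7 numbers: the opening, from 0 (shut) to 1 (fully open), then the shift along the world's x, y, z in cm, then the turn, a rotation vector about the world's x, y, z in rad. A call has 1 to 5 rows; each row is the pose to reach, as a shift and turn from the pose commanded when the call began; what a row does not reach only later rows make up. A row lasts 1/12 s, in which the tool goes at most 41.7 mm and 7.16 degrees, less where a joint would pass 70% of its speed; a pose out of reach is approached as far as the arm can. A call with a gripper value outside its range is refused whole. The fingers move at their own pace and stop on an object; "grip_force" is the grip in N (left out, the last holds). Time passes only in rows, so rows that repeat a pose let the fingers close. It gives the time, the measured TCP pose, the force, the opening and the grip force at its end, in the units of the state.
- observe(): the state, without advancing time (a new reading comes with each control period).
- read_camera(name): name is "side" or "top"; returns the picture (384x512x3 uint8, red, green, blue); there is no depth.
- camera_model(name): a dict with "vfov" (degrees; the focal length in pixels is half the picture's height over the tangent of half this angle, whatever the lens; pixels are square), "cx", "cy" (the principal point, pixels), "k1" (the pictures are not rectified: a ray, as slopes to the right and down, at radius r is drawn at 1 + k1 r^2 times it, then the intrinsics apply), "world_to_cam" (4x4, takes a point from world to camera coordinates). Camera axes: x right, y up, looking along -z (the intrinsics and any distortion apply to the point x, -y, -z); pixel columns grow to the right and rows downward; lengths in m; the calibration is good to about 2 mm. A picture is of the moment at which its call begins. camera_model takes no time and is no camera call.
- hand_in(): hands the job in; it is judged then, once.
The state is a dict: "time": time; "qpos": joint angles; "qvel": joint speeds; "joint_efforts": joint torques, N m; "tool_pos": TCP position; "tool_rot": TCP orientation; "contact_force": force on the tool from outside, world axes, zero at the start; "torque": the same for the moment, N m; "opening": finger opening in m; "grip_force": force on a finger pad.
Only numpy, scipy, OpenCV 4.12 (cv2) and the standard library are available. Lean on these libraries where they do the work, as an engineer would, in place of code of your own. Each camera call takes 0.05 s, during which the arm holds its last target. There are 200 camera calls.

## Working session

There is one attempt and no reset: what is moved stays moved. The work goes in short steps, Python scripts to look and compute and a tool call to move; the robot and the scene stay as the last step left them, time stands still between calls to the robot, and variables do not carry over. Pictures are saved under pics/ and viewed, at most 10 in all, crops included, and the job is handed in when it is done.

Besides the shell and the picture viewer there is one more tool, called after "Request:" as a command line: name --pt "numbers of a row" for each row, then --argument value for the rest. step_arm: Moves the arm, as the interface text tells. Its arguments: {"type":"object","properties":{"commands":{"type":"array"},"grip_force":{"type":"number"}},"required":["commands"]}

```bash
mkdir -p pics
cat > h.py <<'E'
from cell import *
import numpy as np, cv2
def save(img,name,s=1.5): cv2.imwrite('pics/'+name,cv2.resize(img[:,:,::-1],None,fx=s,fy=s,interpolation=cv2.INTER_CUBIC))
def K(m,h=384):
    f=h/2/np.tan(np.radians(m['vfov'])/2); return f
def ray(m,u,v):
    f=K(m); x=np.array([(u-m['cx'])/f,(v-m['cy'])/f]); p=x.copy()
    for _ in range(20): p=x/(1+m['k1']*(p@p))
    T=np.linalg.inv(np.array(m['world_to_cam'])); d=T[:3,:3]@np.array([p[0],-p[1],-1]); return T[:3,3],d/np.linalg.norm(d)
def at_z(m,u,v,z):
    o,d=ray(m,u,v); return o+d*(z-o[2])/d[2]
def proj(m,P):
    c=np.array(m['world_to_cam'])@np.r_[P,1]; p=np.array([c[0],-c[1]])/-c[2]; p=p*(1+m['k1']*(p@p)); return p*K(m)+[m['cx'],m['cy']]
def tri(a,b):
    (o1,d1),(o2,d2)=a,b; A=np.c_[d1,-d2]; t=np.linalg.lstsq(A,o2-o1,rcond=None)[0]
    p,q=o1+t[0]*d1,o2+t[1]*d2; return (p+q)/2,np.linalg.norm(p-q)
E
python3 - <<'E'
from h import *
for n in('side','top'):
    im=read_camera(n); np.save(n+'0.npy',im); save(im,n+'0.png'); m=camera_model(n); print(n,m['vfov'],m['k1'],np.linalg.inv(np.array(m['world_to_cam'])).round(3).tolist())
print(observe())
E
```

```text
side 52.253314099403525 -0.09618636712267409 [[-0.89, 0.243, -0.386, 0.234], [-0.456, -0.495, 0.74, 0.616], [-0.011, 0.834, 0.551, 0.55], [0.0, 0.0, 0.0, 1.0]]
top 46.10134167721522 -0.1747192650046113 [[0.009, 0.992, -0.127, 0.405], [-1.0, 0.01, 0.01, -0.017], [0.011, 0.127, 0.992, 1.29], [0.0, 0.0, 0.0, 1.0]]
{'time': 0.1, 'qpos': array([-1.47899586e+00,  3.42646865e-01,  1.52488513e+00,  1.28653510e-05,
        1.27542869e+00, -1.45981838e-01]), 'qvel': array([-2.81841429e-03, -2.06410898e-03, -1.66133649e-03, -6.51452768e-05,
        6.15927805e-04,  8.88495405e-04]), 'joint_efforts': array([ 1.72275155e-03, -4.32004631e+01, -2.44693655e+01,  7.18314364e-02,
        5.25761582e-02, -4.81851896e-05]), 'tool_pos': array([ 0.12366024, -0.50981078,  0.18833041]), 'tool_rot': array([-3.14024097e+00, -2.11170649e-04,  2.37778410e-01]), 'contact_force': array([-0.6086967 , -0.11362407, -0.24442934]), 'torque': array([-0.03842956,  0.02873833,  0.0077546 ]), 'grip_force': 0.0, 'opening': 0.09196241290648674}
```

View pics/side0.png

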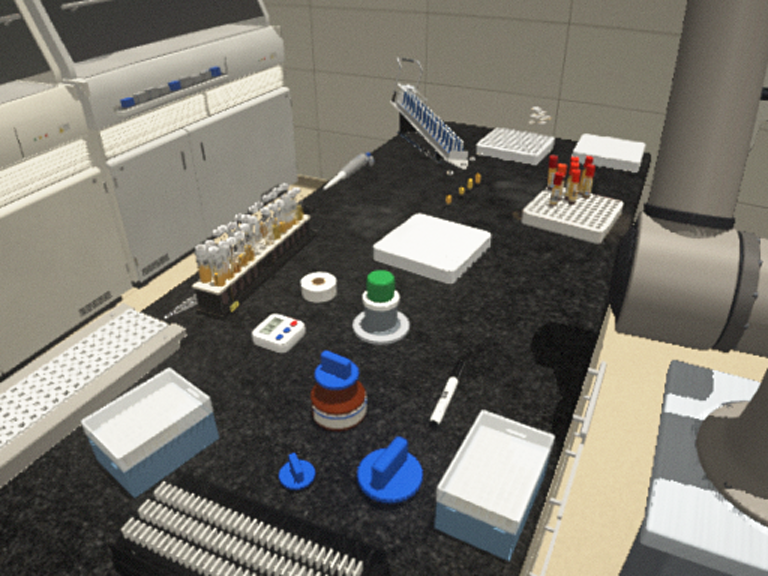

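View pics/top0.png

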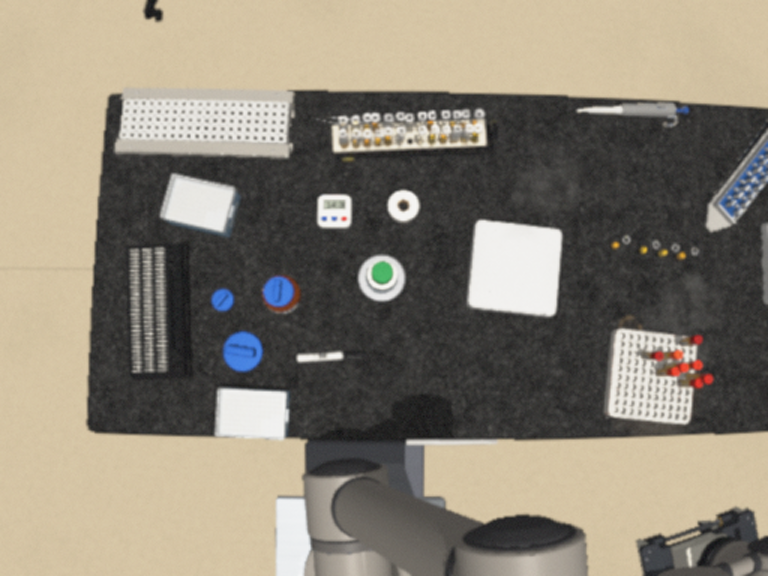

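Candidates for the cap (1.5x pixels, side/top): small blue cap at (297,473)/(222,299), large blue cap at (390,475)/(243,352), and the middle-sized one on the amber pot at (336,370)/(279,292). I choose the one on the pot. The side view shows the lid rest with its green cover at (380,285) and the tray at (433,247); the top view shows them at (382,275) and (515,268).

```bash
cat > fit.py <<'E'
from h import *
from scipy.optimize import minimize
def circ(r,z,n=48): a=np.linspace(0,2*np.pi,n,endpoint=False); return np.c_[r*np.cos(a),r*np.sin(a),0*a+z]
def box(a,b,z0,z1): return np.array([[x,y,z] for x in(-a,a) for y in(-b,b) for z in(z0,z1)])
CAP=[np.r_[circ(.027,0),circ(.027,.006)],box(.02,.006,.006,.031)]
COV=[np.r_[circ(.0205,0),circ(.0205,.034)]]
TRAY=[box(.085,.085,0,.028)]
S=4
def sil(m,parts,p,x0,y0,w):
    c,s=np.cos(p[3]),np.sin(p[3]); R=np.array([[c,-s,0],[s,c,0],[0,0,1]]); M=np.zeros((w*S,w*S),np.uint8)
    for q in parts:
        uv=np.array([proj(m,R@v+p[:3]) for v in q]); uv=((uv-[x0,y0]+.5)*S-.5)
        h=cv2.convexHull(np.round(uv*16).astype(np.int32)); cv2.fillConvexPoly(M,h,255,cv2.LINE_AA,4)
    return M/255.
def fit(ims,parts,pix,maskf,p0,w=64,yaw=True):
    T=[]
    for n in('side','top'):
        u,v=pix[n]; x0,y0=int(u-w/2),int(v-w/2); M=maskf(ims[n].astype(float),n)[y0:y0+w,x0:x0+w]
        T.append((camera_model(n),x0,y0,cv2.resize(M,None,fx=S,fy=S,interpolation=cv2.INTER_LINEAR)))
    def cost(p):
        q=np.r_[p[:3],p[3] if yaw else 0]
        return sum(np.abs(sil(m,parts,q,x0,y0,w)-M).sum()/M.sum() for m,x0,y0,M in T)
    best=None
    for y in (np.arange(0,np.pi,np.pi/6) if yaw and len(p0)<4 else [p0[3] if len(p0)>3 else 0]):
        s0=np.r_[p0[:3],y]; sim=np.vstack([s0]+[s0+d for d in np.diag([.012,.012,.012,.2])])
        r=minimize(cost,s0,method='Nelder-Mead',options=dict(initial_simplex=sim,xatol=1e-4,fatol=1e-4,maxiter=250))
        if best is None or r.fun<best.fun: best=r
    return best.x.round(4),round(best.fun,3)
sat=lambda x:np.clip(x,0,1)
blue=lambda i,n:sat((i[...,2]-i[...,0]-40)/80)
green=lambda i,n:sat((i[...,1]-np.maximum(i[...,0],i[...,2])-20)/50)
white=lambda i,n:sat((i.min(2)-70)/90)
E
cat > m1.py <<'E'
from fit import *
ims={n:np.load(n+'0.npy') for n in('side','top')}
P=dict(cap=((336,370),(279,292)),cov=((380,285),(382,275)),tray=((433,247),(515,268)))
g={}
for k,(a,b) in P.items():
    a,b=np.array(a)/1.5,np.array(b)/1.5
    g[k]=tri(ray(camera_model('side'),*a),ray(camera_model('top'),*b)); print(k,g[k][0].round(3),g[k][1].round(4))
    pix={'side':a,'top':b}; parts,mf,w=dict(cap=(CAP,blue,60),cov=(COV,green,44),tray=(TRAY,white,96))[k]
    p0=g[k][0]-[0,0,.017]
    if k=='tray': p0=np.r_[p0,0.05]
    print(fit(ims,parts,pix,mf,p0,w,k!='cov'))
a=ims['side'][215:345,180:300]; b=ims['top'][170:270,130:230]
save(np.hstack([cv2.resize(a,(370,400)),cv2.resize(b,(400,400))]),'crop.png',1)
E
python3 m1.py
```

```text
cap [0.533 0.151 0.071] 0.0029
(array([0.534 , 0.1524, 0.0656, 2.826 ]), np.float64(0.505))
cov [ 0.566 -0.036  0.079] 0.0042
(array([ 0.5685, -0.037 ,  0.0596,  0.1799]), np.float64(1.018))
tray [ 0.588 -0.295  0.009] 0.0018
(array([ 5.891e-01, -2.927e-01,  2.000e-04, -1.031e-01]), np.float64(0.222))
```

View pics/crop.png

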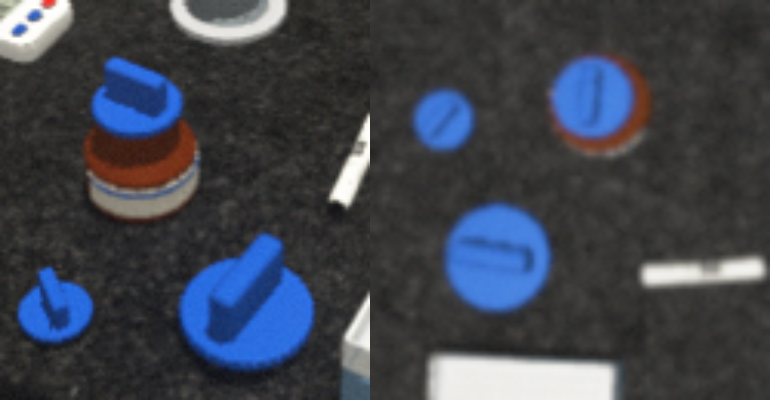

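The crop confirms the choice: the middle-sized cap (disc 54 mm) sits on the amber pot, and the small and large ones lie loose. Heights agree with the text (0.066, 0.060, 0.000). I will tighten the masks and measure once more.

```bash
cat > m2.py <<'E'
from fit import *
ims={n:np.load(n+'0.npy') for n in('side','top')}
d=lambda i,c,o:sat((i[...,c]/(np.maximum(i[...,o[0]],i[...,o[1]])+5)-1.15)/.35)*sat((i[...,c]-50)/20)
B=lambda i,n:d(i,2,(0,1)); G=lambda i,n:d(i,1,(0,2))
T=np.array
s=fit(ims,CAP,{'side':T([224,243]),'top':T([186,192])},B,[.534,.152,.065],46)
print('cap',s)
print('cov',fit(ims,COV,{'side':T([253,190]),'top':T([254,182])},G,[.568,-.037,.06],34,False))
mt=camera_model('top');ms=camera_model('side')
for n,m,(u,v) in(('side',ms,(253,190)),('top',mt,(254,182))): print(n,ims[n][v-2,u],G(ims[n].astype(float),n)[v-20:v+20,u-20:u+20].sum(), sil(m,COV,T([.568,-.037,.06,0]),u-20,v-20,40).sum()/16)
for z in(.095,): a=at_z(ms,215,235,z);b=at_z(ms,233.5,241,z); print(a.round(3),b.round(3),np.arctan2(*(a-b)[[1,0]]))
for nm,uv,z in(('timer',(334,211),.02),('labels',(403,206),.024),('mark1',(297,357),.007),('mark2',(345,356),.007),('pot',(281,294),.03)): print(nm,at_z(mt,uv[0]/1.5,uv[1]/1.5,z).round(3))
E
python3 m2.py
```

```text
cap (array([ 0.534 ,  0.1525,  0.0652, -0.1658]), np.float64(0.144))
cov (array([ 0.5684, -0.0362,  0.0606,  0.0525]), np.float64(0.522))
side [ 62 187  92] 354.1628859206526 390.8813725490196
top [ 73 179 101] 151.92935615934584 211.33210784313724
[0.551 0.153 0.095] [0.512 0.153 0.095] 0.008973432125360689
timer [0.694 0.056 0.02 ]
labels [ 0.705 -0.077  0.024]
mark1 [0.415 0.122 0.007]
mark2 [0.418 0.031 0.007]
pot [0.532 0.152 0.03 ]
```

Request:
step_arm --pt "1 2.4 3.2 0 0 0 -0.1" --pt "1 4.8 6.4 0 0 0 -0.2" --pt "1 7.2 9.6 0 0 0 -0.3" --pt "1 9.6 12.8 0 0 0 -0.4" --pt "1 12 16 0 0 0 -0.404"

```text
time: 0.52
tool_pos: [0.2442, -0.3485, 0.1886]
tool_rot: [-3.141, 0.0, -0.172]
contact_force: [0.7, -0.5, 0.4]
opening: 0.0915
grip_force: 0.0
```

Request:
step_arm --pt "1 2.4 3.2 0 0 0 0" --pt "1 4.8 6.4 0 0 0 0" --pt "1 7.2 9.6 0 0 0 0" --pt "1 9.6 12.8 0 0 0 0" --pt "1 12 16 0 0 0 0"

```text
time: 0.93
tool_pos: [0.3643, -0.1883, 0.1889]
tool_rot: [3.142, 0.0, -0.166]
contact_force: [1.5, -0.7, 0.0]
opening: 0.0918
grip_force: 0.0
```

Request:
step_arm --pt "1 2.2 3.2 0 0 0 0" --pt "1 4.4 6.4 0 0 0 0" --pt "1 6.6 9.6 0 0 0 0" --pt "1 8.8 12.8 0 0 0 0" --pt "1 11 16 0 0 0 0"

```text
time: 1.35
tool_pos: [0.4742, -0.0283, 0.1888]
tool_rot: [3.141, 0.0, -0.166]
contact_force: [0.3, -0.2, -0.8]
opening: 0.0916
grip_force: 0.0
```

Request:
step_arm --pt "1 2 3.2 0 0 0 0" --pt "1 3.5 6.4 0 0 0 0" --pt "1 5 9.6 -0.5 0 0 0" --pt "1 6 12.8 -1 0 0 0" --pt "1 6 18.2 -2 0 0 0"

```text
time: 1.77
tool_pos: [0.5354, 0.1395, 0.1709]
tool_rot: [3.141, -0.001, -0.167]
contact_force: [-0.3, 0.3, -0.2]
opening: 0.0917
grip_force: 0.0
```

Request:
step_arm --pt "1 -0.1 1.3 0 0 0 0" --pt "1 -0.1 1.3 -2.5 0 0 0" --pt "1 -0.1 1.3 -5 0 0 0" --pt "1 -0.1 1.3 -6 0 0 0" --pt "1 -0.1 1.3 -6 0 0 0"

```text
time: 2.18
tool_pos: [0.5306, 0.1513, 0.1087]
tool_rot: [3.14, 0.006, -0.166]
contact_force: [-0.4, -0.4, 0.5]
opening: 0.092
grip_force: 0.0
```

Run:
```python
from h import *
a=read_camera('side');b=read_camera('top'); np.save('s1.npy',a)
o=observe();print(o['tool_pos'].round(4),o['tool_rot'].round(3))
save(np.hstack([cv2.resize(a[180:310,160:290],(390,390)),cv2.resize(b[130:260,120:250],(390,390))]),'g1.png',1)
```

```text
[0.533  0.1514 0.1119] [ 3.142 -0.    -0.167]
```

View pics/g1.png

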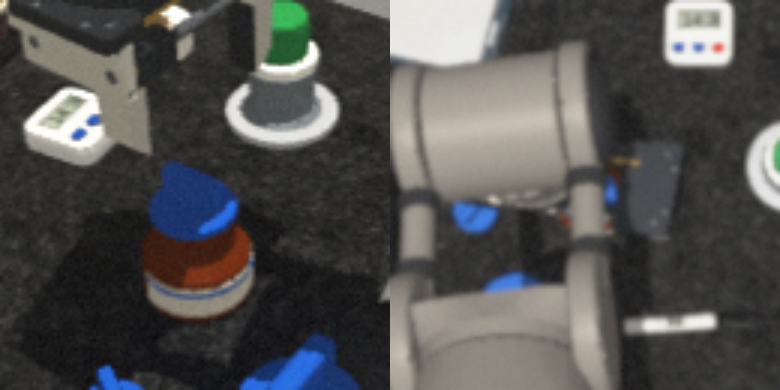

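The fingers straddle the finger bar: tips at about (150,153) and (255,75) in the crop, bar at (195,185). Next I descend and grip.

Request:
step_arm --pt "1 0.1 0.1 -1.5 0 0 0" --pt "1 0.1 0.1 -3 0 0 0" --pt "1 0.1 0.1 -3.8 0 0 0" --pt "1 0.1 0.1 -3.8 0 0 0" --pt "1 0.1 0.1 -3.8 0 0 0" --grip_force 12

```text
time: 2.7
tool_pos: [0.5342, 0.1525, 0.0742]
tool_rot: [-3.141, -0.001, -0.167]
contact_force: [0.1, 1.5, 0.3]
opening: 0.0917
grip_force: 0.0
```

Request:
step_arm --pt "0 0 0 0 0 0 0" --pt "0 0 0 0 0 0 0" --pt "0 0 0 0 0 0 0" --pt "0 0 0 0 0 0 0" --pt "0 0 0 0 0 0 0"

```text
time: 3.12
tool_pos: [0.5339, 0.1528, 0.0737]
tool_rot: [-3.142, -0.001, -0.166]
contact_force: [0.2, -0.4, 0.0]
opening: 0.0631
grip_force: 0.0
```

Request:
step_arm --pt "0 0 0 0 0 0 0" --pt "0 0 0 0 0 0 0" --pt "0 0 0 0 0 0 0" --pt "0 0 0 0 0 0 0" --pt "0 0 0 0 0 0 0"

```text
time: 3.53
tool_pos: [0.5337, 0.1527, 0.0733]
tool_rot: [3.141, 0.0, -0.166]
contact_force: [0.7, 0.2, -0.6]
opening: 0.0298
grip_force: 0.0
```

Request:
step_arm --pt "0 0 0 0 0 0 0" --pt "0 0 0 0 0 0 0" --pt "0 0 0 0 0 0 0" --pt "0 0 0 0 0 0 0" --pt "0 0 0 0 0 0 0"

```text
time: 3.95
tool_pos: [0.5337, 0.1527, 0.0733]
tool_rot: [3.141, 0.0, -0.166]
contact_force: [0.6, 0.4, 0.4]
opening: 0.0008
grip_force: 0.0
```

Request:
step_arm --pt "0 0 0 0.5 0 0 0" --pt "0 0 0 1.2 0 0 0" --pt "0 0 0 2.5 0 0 0" --pt "0 0 0 4.5 0 0 0" --pt "0 0 0 7 0 0 0"

```text
time: 4.37
tool_pos: [0.5329, 0.1526, 0.1437]
tool_rot: [3.141, 0.002, -0.166]
contact_force: [1.1, -0.1, -0.1]
opening: 0.0005
grip_force: 0.0
```

The fingers closed on nothing. I need to look.

Run:
```python
from h import *
a=read_camera('side');b=read_camera('top')
print(observe()['tool_pos'])
m=camera_model('side'); print('tcp proj side',proj(m,observe()['tool_pos']),'cap top',proj(m,[.534,.1525,.095]))
save(np.hstack([cv2.resize(a[150:280,160:290],(390,390)),cv2.resize(b[130:260,120:250],(390,390))]),'g2.png',1)
```

```text
[0.53635688 0.15315828 0.14813947]
tcp proj side [220.2211834  213.59231464] cap top [223.13997955 237.34913042]
```

View pics/g2.png

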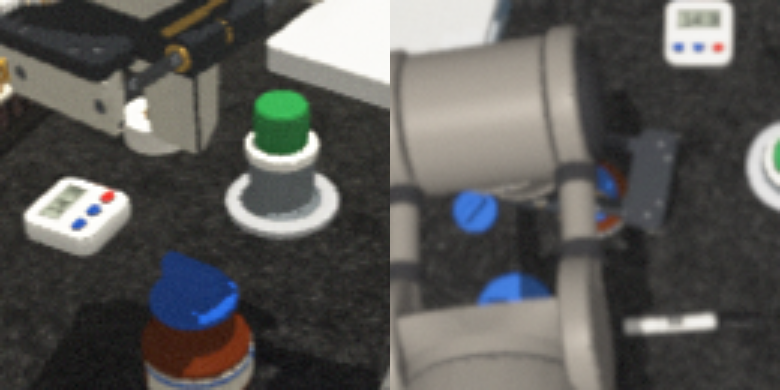

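Run:
```python
from h import *
a=read_camera('side'); np.save('s2.npy',a); o=observe(); m=camera_model('side'); mt=camera_model('top')
print(o['tool_pos'].round(4),o['opening'],o['qpos'].round(3))
c=a[110:260,150:300].copy(); c=cv2.resize(c,(600,600),interpolation=cv2.INTER_CUBIC)
R=np.array([[np.cos(-.166),-np.sin(-.166)],[np.sin(-.166),np.cos(-.166)]])
for dy in(-.046,0,.046):
  for dz in (0,.019,.066):
    P=o['tool_pos']+np.r_[R@[0,dy],dz]; u=(proj(m,P)-[150,110])*4; cv2.circle(c,tuple(int(x) for x in u),3,(255,0,0) if dz==0 else (255,255,0),-1)
save(c,'g3.png',1)
print([at_z(mt,216.7,190,z).round(3).tolist() for z in(.2,.25)])
```

```text
[0.5352 0.153  0.146 ] 0.00020163436940476428 [ 0.141  0.433  1.508 -0.     1.196  1.878]
[[0.531, 0.058, 0.2], [0.525, 0.054, 0.25]]
```

View pics/g3.png

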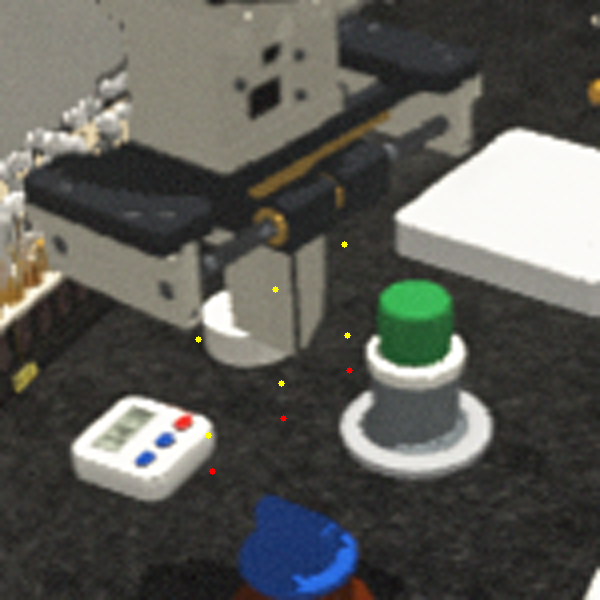

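The image shows the closed fingertips about 40–50 mm higher than the reported TCP projects (tip at crop (280,335), predicted (283,418)), and horizontally they agree. The bar was passed over. I check this by touching the bar's top (z 0.095) gently with the closed fingers.

Request:
step_arm --pt "0 -0.1 0 -3 0 0 0" --pt "0 -0.1 0 -5.5 0 0 0" --pt "0 -0.1 0 -7.2 0 0 0" --pt "0 -0.1 0 -7.5 0 0 0" --pt "0 -0.1 0 -7.5 0 0 0"

```text
time: 4.93
tool_pos: [0.5315, 0.1526, 0.067]
tool_rot: [3.14, 0.003, -0.166]
contact_force: [0.1, 0.6, -0.2]
opening: 0.0004
grip_force: 0.0
```

Request:
step_arm --pt "0 0 0 -0.4 0 0 0" --pt "0 0 0 -0.7 0 0 0" --pt "0 0 0 -0.9 0 0 0" --pt "0 0 0 -0.9 0 0 0"

```text
time: 5.27
tool_pos: [0.5328, 0.1527, 0.0596]
tool_rot: [-3.142, -0.0, -0.166]
contact_force: [0.4, 1.2, 1.3]
opening: 0.0001
grip_force: 0.0
```

Request:
step_arm --pt "0 0 0 -0.2 0 0 0" --pt "0 0 0 -0.4 0 0 0" --pt "0 0 0 -0.4 0 0 0"

```text
time: 5.52
tool_pos: [0.5333, 0.1528, 0.057]
tool_rot: [-3.141, -0.002, -0.166]
contact_force: [-3.1, -1.3, 10.5]
opening: 0.0005
grip_force: 5.3
```

Contact came at a reported z of about 0.058, so the true tip is about 37 mm above the reported TCP. I allow for that from here on: raise, open, descend to a reported z of about 0.037, grip.

Request:
step_arm --pt "0.5 0 0 1.5 0 0 0" --pt "1 0 0 2 0 0 0" --pt "1 0 0 2 0 0 0" --pt "1 0 0 2 0 0 0" --pt "1 0 0 2 0 0 0"

```text
time: 5.93
tool_pos: [0.5324, 0.1527, 0.0748]
tool_rot: [3.141, 0.001, -0.166]
contact_force: [-0.4, 0.3, -0.6]
opening: 0.0288
grip_force: 0.0
```

Request:
step_arm --pt "0.7 0 0 1.9 0 0 0" --pt "0.7 0 0 1.9 0 0 0" --pt "0.7 0 0 1.9 0 0 0" --pt "0.7 0 0 1.9 0 0 0" --pt "0.7 0 0 1.9 0 0 0"

```text
time: 6.35
tool_pos: [0.5322, 0.1526, 0.0934]
tool_rot: [3.141, 0.001, -0.166]
contact_force: [-0.4, 0.4, -0.4]
opening: 0.0618
grip_force: 0.0
```

Request:
step_arm --pt "0.7 0.1 0 -2.5 0 0 0" --pt "0.7 0.1 0 -4 0 0 0" --pt "0.7 0.1 0 -5.2 0 0 0" --pt "0.7 0.1 0 -5.6 0 0 0" --pt "0.7 0.1 0 -5.6 0 0 0"

```text
time: 6.77
tool_pos: [0.5326, 0.1525, 0.0368]
tool_rot: [3.141, 0.003, -0.166]
contact_force: [-0.6, -0.3, 0.3]
opening: 0.0646
grip_force: 0.0
```

Request:
step_arm --pt "0 0 0 0 0 0 0" --pt "0 0 0 0 0 0 0" --pt "0 0 0 0 0 0 0" --pt "0 0 0 0 0 0 0" --pt "0 0 0 0 0 0 0"

```text
time: 7.18
tool_pos: [0.534, 0.1528, 0.0389]
tool_rot: [-3.141, -0.001, -0.166]
contact_force: [-0.7, -0.0, 0.0]
opening: 0.0358
grip_force: 0.0
```

Request:
step_arm --pt "0 0 0 0 0 0 0" --pt "0 0 0 0 0 0 0" --pt "0 0 0 0 0 0 0" --pt "0 0 0 0 0 0 0" --pt "0 0 0 0 0 0 0"

```text
time: 7.6
tool_pos: [0.5337, 0.1527, 0.0384]
tool_rot: [3.142, -0.0, -0.166]
contact_force: [-0.5, -0.1, 0.8]
opening: 0.0121
grip_force: 12.0
```

Request:
step_arm --pt "0 0 0 0.3 0 0 0" --pt "0 0 0 0.9 0 0 0" --pt "0 0 0 1.8 0 0 0" --pt "0 0 0 3.8 0 0 0" --pt "0 0 0 7 0 0 0" --grip_force 18

```text
time: 8.02
tool_pos: [0.5318, 0.1524, 0.1074]
tool_rot: [3.14, 0.005, -0.166]
contact_force: [0.6, -1.0, -0.4]
opening: 0.012
grip_force: 18.0
```

Run:
```python
from h import *
a=read_camera('side');b=read_camera('top'); o=observe(); print(o['tool_pos'].round(4),o['opening'],o['grip_force'])
np.save('s3.npy',a);np.save('t3.npy',b)
save(cv2.resize(a[110:300,130:330],(800,760))[:600],'g4.png',1)
```

```text
[0.5371 0.1533 0.114 ] 0.012165906205183994 17.996349334716797
```

View pics/g4.png

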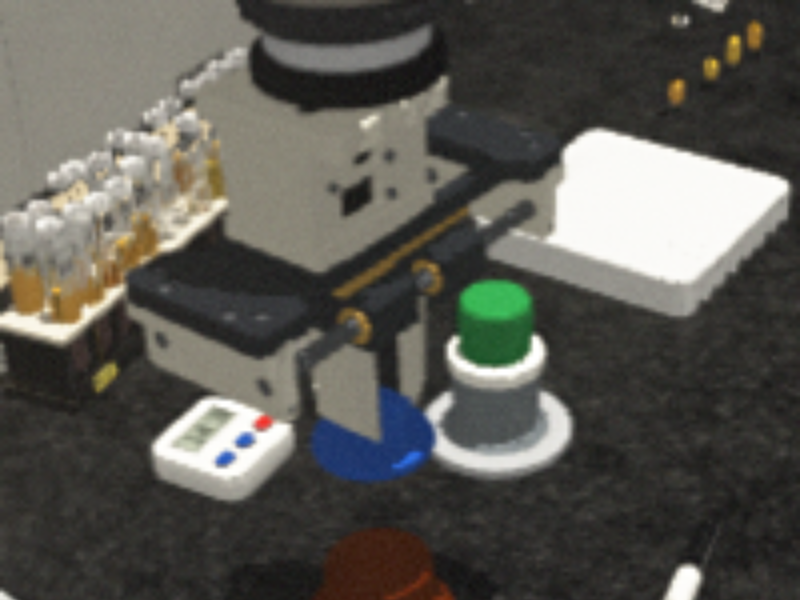

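The cap is held level in the fingers (crop (375,440)), the pot mouth is open, and nothing else has moved. Carrying the cap to the tray.

Request:
step_arm --pt "0 0.4 -1.5 1.5 0 0 0" --pt "0 0.8 -4.5 2.5 0 0 0" --pt "0 1.2 -8 2.5 0 0 0" --pt "0 1.6 -11.5 2.5 0 0 0" --pt "0 2 -15 2.5 0 0 0"

```text
time: 8.53
tool_pos: [0.5538, 0.0014, 0.1341]
tool_rot: [3.141, -0.001, -0.165]
contact_force: [0.7, 0.2, 0.6]
opening: 0.0116
grip_force: 18.0
```

Request:
step_arm --pt "0 0.4 -3.5 0 0 0 0" --pt "0 0.8 -7 0 0 0 0" --pt "0 1.2 -10.5 0 0 0 0" --pt "0 1.6 -14 0 0 0 0" --pt "0 2 -17.5 0 0 0 0"

```text
time: 8.95
tool_pos: [0.5736, -0.174, 0.1338]
tool_rot: [3.141, -0.0, -0.166]
contact_force: [0.3, -0.0, -0.3]
opening: 0.012
grip_force: 18.0
```

Request:
step_arm --pt "0 0.2 -3.5 0 0 0 0" --pt "0 0.4 -6.5 -1 0 0 0" --pt "0 0.4 -9 -3 0 0 0" --pt "0 0.4 -10.5 -5.5 0 0 0" --pt "0 0.4 -10.8 -8 0 0 0"

```text
time: 9.37
tool_pos: [0.5776, -0.2839, 0.053]
tool_rot: [3.14, -0.002, -0.169]
contact_force: [-0.3, 0.7, -0.5]
opening: 0.0121
grip_force: 18.0
```

Request:
step_arm --pt "0 0 0 -1 0 0 0" --pt "0 0 0 -2 0 0 0" --pt "0 0 0 -2.5 0 0 0" --pt "0 0 0 -2.5 0 0 0"

```text
time: 9.7
tool_pos: [0.5777, -0.2794, 0.0282]
tool_rot: [-3.141, 0.001, -0.165]
contact_force: [0.1, -0.4, -0.5]
opening: 0.0118
grip_force: 18.0
```

Request:
step_arm --pt "0 0 0 -0.6 0 0 0" --pt "0 0 0 -1.2 0 0 0" --pt "0 0 0 -1.4 0 0 0" --pt "0 0 0 -1.4 0 0 0"

```text
time: 10.03
tool_pos: [0.5775, -0.2799, 0.0141]
tool_rot: [-3.141, 0.001, -0.166]
contact_force: [-0.5, -0.3, 0.1]
opening: 0.0115
grip_force: 18.0
```

Request:
step_arm --pt "0 0 0 -0.2 0 0 0" --pt "0 0 0 -0.4 0 0 0" --pt "0 0 0 -0.4 0 0 0"

```text
time: 10.28
tool_pos: [0.5776, -0.2802, 0.0101]
tool_rot: [3.142, 0.0, -0.166]
contact_force: [0.2, 0.1, -0.4]
opening: 0.012
grip_force: 18.0
```

Request:
step_arm --pt "0 0 0 -0.15 0 0 0" --pt "0 0 0 -0.3 0 0 0" --pt "0 0 0 -0.3 0 0 0"

```text
time: 10.53
tool_pos: [0.5779, -0.2804, 0.0099]
tool_rot: [3.141, -0.001, -0.166]
contact_force: [-5.4, 3.9, 14.3]
opening: 0.0118
grip_force: 18.0
```

Contact with the tray came at 0.010, as predicted, so the height offset is constant. Releasing.

Request:
step_arm --pt "0 0 0 0.25 0 0 0" --pt "0.3 0 0 0.25 0 0 0" --pt "0.7 0 0 0.25 0 0 0" --pt "0.9 0 0 0.25 0 0 0" --pt "0.9 0 0 0.25 0 0 0"

```text
time: 10.95
tool_pos: [0.5776, -0.2802, 0.0095]
tool_rot: [-3.142, 0.0, -0.166]
contact_force: [0.5, -0.5, -0.6]
opening: 0.0343
grip_force: 0.0
```

Request:
step_arm --pt "0.9 0 0 0 0 0 0" --pt "0.9 0 0 0.5 0 0 0" --pt "0.9 0 0 2 0 0 0" --pt "0.9 0 0 5 0 0 0" --pt "0.9 0 0 9 0 0 0"

```text
time: 11.37
tool_pos: [0.5758, -0.2791, 0.098]
tool_rot: [-3.139, 0.006, -0.166]
contact_force: [0.6, -0.5, -0.1]
opening: 0.067
grip_force: 0.0
```

Request:
step_arm --pt "0.9 -0.3 3.5 3 0 0 0" --pt "0.9 -0.5 7 4 0 0 0" --pt "0.9 -0.7 10.5 4.5 0 0 0" --pt "0.9 -0.8 14 4.5 0 0 0" --pt "0.9 -0.9 16 4.5 0 0 0"

```text
time: 11.78
tool_pos: [0.5686, -0.117, 0.1461]
tool_rot: [-3.141, -0.001, -0.165]
contact_force: [0.3, -0.1, 0.0]
opening: 0.0827
grip_force: 0.0
```

```bash
cat > m3.py <<'E'
from fit import *
import sys
ims={n:read_camera(n) for n in('side','top')}
for n in ims: np.save(n+'5.npy',ims[n])
o=observe(); print(o['tool_pos'].round(4),o['opening'])
T=np.array; ms,mt=camera_model('side'),camera_model('top')
d=lambda i,c,o:sat((i[...,c]/(np.maximum(i[...,o[0]],i[...,o[1]])+5)-1.15)/.35)*sat((i[...,c]-50)/20)
B=lambda i,n:d(i,2,(0,1))
c=[.5778,-.2804,.036]; ctr=[c[0],c[1],.05]
print('cap on tray',fit(ims,CAP,{'side':proj(ms,ctr),'top':proj(mt,ctr)},B,[*c,-.166],56))
A=lambda i,n:sat((i[...,0]/(np.maximum(i[...,1],i[...,2])+5)-1.2)/.4)*sat((i[...,0]-35)/15)
a=cv2.resize(ims['side'][140:290,180:330],(400,400)); p=proj(mt,[.534,.1525,.05]).astype(int); q=cv2.resize(ims['top'][150:250,150:350],(400,200))
save(np.hstack([a,np.vstack([q,cv2.resize(ims['top'][p[1]-20:p[1]+20,p[0]-40:p[0]+40],(400,200))])]),'g5.png',1); print(p)
E
python3 m3.py
```

```text
[ 0.5686 -0.1169  0.1457] 0.08281900000603767
cap on tray (array([ 0.5776, -0.2793,  0.0363, -0.5513]), np.float64(0.393))
[186 194]
```

View pics/g5.png

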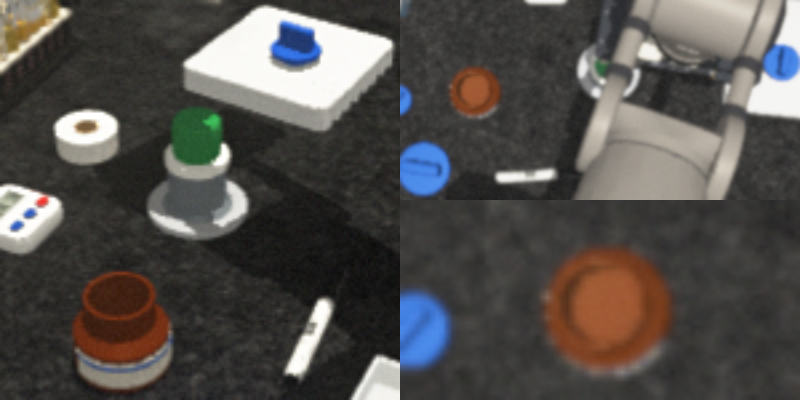

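The cap stands upright on the tray at (0.578,-0.279), z 0.036, released; the pot and bystanders are unmoved. Camera and tool agree within 1 mm sideways. Next: locate the open pot, and refine the lid with a joint fit.

```bash
cat > m4.py <<'E'
from fit import *
T=np.array; ms,mt=camera_model('side'),camera_model('top')
POT=[np.r_[circ(.035,0),circ(.035,.034)],np.r_[circ(.035,.034),circ(.0255,.042)],np.r_[circ(.0255,.042),circ(.0255,.064)]]
A=lambda i,n:np.maximum(sat((i[...,0]/(i[...,2]+5)-1.3)/.3)*sat((i[...,0]-30)/15),sat((i.min(2)-80)/40))
ims={n:np.load(n+'5.npy') for n in('side','top')}
c=[.534,.1525,.032]
print('pot',fit(ims,POT,{'side':proj(ms,c),'top':proj(mt,c)},A,[.534,.1525,.002],64,False))
ims={n:np.load(n+'0.npy') for n in('side','top')}
c=[.568,-.0365,.03]
RST=[np.r_[circ(.044,0),circ(.044,.008)],np.r_[circ(.0255,.008),circ(.0255,.05)],np.r_[circ(.027,.05),circ(.027,.06)],np.r_[circ(.0205,.06),circ(.0205,.094)]]
M=lambda i,n:sat((i.max(2)-75)/30)
print('rest',fit(ims,RST,{'side':proj(ms,c),'top':proj(mt,c)},M,[.568,-.0365,.002],72,False))
E
python3 m4.py
```

```text
pot (array([0.5341, 0.1526, 0.0021, 0.1308]), np.float64(0.231))
rest (array([ 0.5682, -0.0361,  0.0019,  0.1298]), np.float64(0.768))
```

Request:
step_arm --pt "0.92 0 2.5 -1 0 0 0" --pt "0.92 0 5.5 -3 0 0 0" --pt "0.92 0 7.7 -5 0 0 0" --pt "0.92 0 8 -5.7 0 0 0" --pt "0.92 0 8 -5.7 0 0 0" --grip_force 15

```text
time: 12.3
tool_pos: [0.5676, -0.0398, 0.0861]
tool_rot: [3.141, 0.004, -0.165]
contact_force: [-0.6, -0.1, -0.1]
opening: 0.0843
grip_force: 0.0
```

Request:
step_arm --pt "0.92 0 0.1 -0.5 0 0 0" --pt "0.92 0 0.1 -2.5 0 0 0" --pt "0.92 0 0.1 -4.5 0 0 0" --pt "0.92 0 0.1 -6 0 0 0" --pt "0.92 0 0.1 -6 0 0 0"

```text
time: 12.72
tool_pos: [0.5675, -0.0408, 0.0258]
tool_rot: [3.141, 0.003, -0.168]
contact_force: [-0.6, -0.8, 1.3]
opening: 0.0845
grip_force: 0.0
```

Request:
step_arm --pt "0.92 0 0 -0.8 0 0 0" --pt "0.92 0 0 -1.6 0 0 0" --pt "0.92 0 0 -2.4 0 0 0" --pt "0.92 0 0 -2.8 0 0 0" --pt "0.92 0 0 -2.8 0 0 0"

```text
time: 13.13
tool_pos: [0.5682, -0.0393, -0.001]
tool_rot: [3.142, 0.001, -0.166]
contact_force: [-1.8, -0.3, -0.8]
opening: 0.0846
grip_force: 0.0
```

Request:
step_arm --pt "0.7 0 0.2 0 0 0 0" --pt "0.7 0 0.2 0 0 0 0" --pt "0.7 0 0.2 0 0 0 0" --pt "0.7 0 0.2 0 0 0 0" --pt "0.7 0 0.2 0 0 0 0"

```text
time: 13.55
tool_pos: [0.5689, -0.0372, 0.0001]
tool_rot: [3.142, -0.001, -0.166]
contact_force: [0.2, 0.0, -0.3]
opening: 0.0645
grip_force: 0.0
```

Request:
step_arm --pt "0.5 0 0.1 0 0 0 0" --pt "0.5 0 0.1 0 0 0 0" --pt "0.5 0 0.1 0 0 0 0" --pt "0.5 0 0.1 0 0 0 0" --pt "0.5 0 0.1 0 0 0 0"

```text
time: 13.97
tool_pos: [0.5687, -0.0362, -0.0001]
tool_rot: [-3.142, -0.0, -0.166]
contact_force: [0.5, 0.9, 0.1]
opening: 0.0521
grip_force: 15.0
```

Request:
step_arm --pt "0.5 0 0 0.1 0 0 0" --pt "0.5 0 0 0.2 0 0 0" --pt "0.5 0 0 0.3 0 0 0" --pt "0.5 0 0 0.3 0 0 0"

```text
time: 14.3
tool_pos: [0.5688, -0.0363, 0.003]
tool_rot: [3.141, -0.0, -0.166]
contact_force: [-0.9, 0.3, -2.0]
opening: 0.052
grip_force: 15.0
```

Request:
step_arm --pt "0.5 0 0 0.4 0 0 0" --pt "0.5 0 0 1 0 0 0" --pt "0.5 0 0 1.8 0 0 0" --pt "0.5 0 0 2.5 0 0 0" --pt "0.5 0 0 2.7 0 0 0"

```text
time: 14.72
tool_pos: [0.5697, -0.0365, 0.0317]
tool_rot: [3.141, -0.003, -0.166]
contact_force: [-0.3, -0.6, -0.9]
opening: 0.0517
grip_force: 15.0
```

Run:
```python
from h import *
a=read_camera('side'); o=observe(); print(o['tool_pos'].round(4),o['opening'],o['grip_force'])
save(cv2.resize(a[120:260,190:320],(557,600),interpolation=cv2.INTER_CUBIC),'g6.png',1)
```

```text
[ 0.5697 -0.0365  0.0316] 0.052162686226186965 14.999982118606567
```

View pics/g6.png

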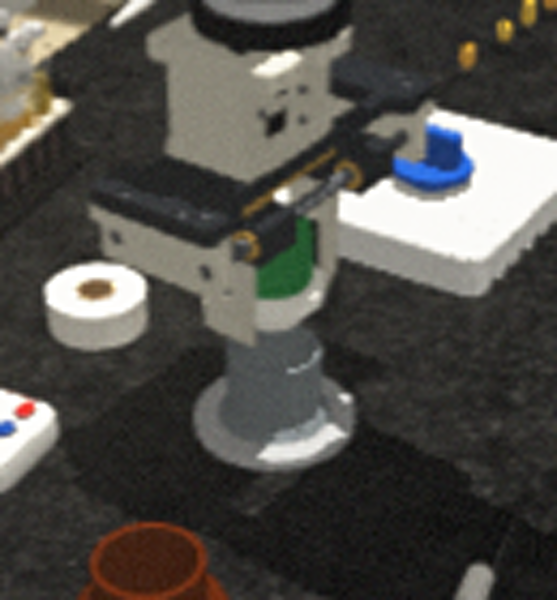

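The lid is lifted level in the fingers with the green cover nested on it (crop (285,265)); the cap stands on the tray. Carrying it to the pot.

Request:
step_arm --pt "0.5 0 0.4 0.8 0 0 0" --pt "0.5 -0.3 1.4 2 0 0 0" --pt "0.5 -0.7 3 3 0 0 0" --pt "0.5 -1.1 5 3.5 0 0 0" --pt "0.5 -1.5 7 3.7 0 0 0"

```text
time: 15.18
tool_pos: [0.554, 0.035, 0.0688]
tool_rot: [-3.141, -0.002, -0.167]
contact_force: [0.4, 0.6, -1.2]
opening: 0.052
grip_force: 15.0
```

Request:
step_arm --pt "0.5 -0.4 2.2 0 0 0 0" --pt "0.5 -0.9 4.4 0 0 0 0" --pt "0.5 -1.4 6.6 0 0 0 0" --pt "0.5 -1.7 8.4 0 0 0 0" --pt "0.5 -1.9 10 0 0 0 0"

```text
time: 15.6
tool_pos: [0.5338, 0.1359, 0.0678]
tool_rot: [-3.141, -0.0, -0.165]
contact_force: [0.2, -0.9, -1.3]
opening: 0.0519
grip_force: 15.0
```

Request:
step_arm --pt "0.5 -0.1 1 0 0 0 0" --pt "0.5 -0.1 1.6 0 0 0 0" --pt "0.5 -0.1 1.9 0 0 0 0" --pt "0.5 -0.1 1.9 0 0 0 0" --pt "0.5 -0.1 1.9 0 0 0 0"

```text
time: 16.02
tool_pos: [0.5338, 0.1522, 0.0669]
tool_rot: [3.141, -0.0, -0.167]
contact_force: [-0.3, 0.1, -1.1]
opening: 0.0525
grip_force: 15.0
```

Request:
step_arm --pt "0.5 0.05 0.05 -0.8 0 0 0" --pt "0.5 0.05 0.05 -1.8 0 0 0" --pt "0.5 0.05 0.05 -2.8 0 0 0" --pt "0.5 0.05 0.05 -3.4 0 0 0" --pt "0.5 0.05 0.05 -3.4 0 0 0"

```text
time: 16.43
tool_pos: [0.5327, 0.1527, 0.0305]
tool_rot: [3.14, 0.004, -0.167]
contact_force: [-0.6, -0.8, -1.4]
opening: 0.052
grip_force: 15.0
```

Request:
step_arm --pt "0.5 0 0 -0.4 0 0 0" --pt "0.5 0 0 -0.8 0 0 0" --pt "0.5 0 0 -1.2 0 0 0" --pt "0.5 0 0 -1.4 0 0 0" --pt "0.5 0 0 -1.4 0 0 0"

```text
time: 16.85
tool_pos: [0.5347, 0.1526, 0.0194]
tool_rot: [3.141, -0.001, -0.166]
contact_force: [-0.5, -4.2, 4.1]
opening: 0.0524
grip_force: 15.3
```

Request:
step_arm --pt "0.5 0 0 -0.2 0 0 0" --pt "0.5 0 0 -0.4 0 0 0" --pt "0.5 0 0 -0.4 0 0 0"

```text
time: 17.1
tool_pos: [0.5355, 0.1525, 0.0171]
tool_rot: [3.141, -0.003, -0.166]
contact_force: [-3.4, -5.1, 14.0]
opening: 0.0525
grip_force: 16.1
```

Request:
step_arm --pt "0.5 0 0 0.4 0 0 0" --pt "0.5 -0.1 -0.15 0.4 0 0 0" --pt "0.5 -0.1 -0.2 0.4 0 0 0" --pt "0.5 -0.1 -0.2 0.4 0 0 0"

```text
time: 17.43
tool_pos: [0.5323, 0.1512, 0.018]
tool_rot: [3.141, 0.002, -0.166]
contact_force: [-0.5, 0.1, -6.1]
opening: 0.0526
grip_force: 14.4
```

Request:
step_arm --pt "0.5 0 0 -0.2 0 0 0" --pt "0.5 0 0 -0.4 0 0 0" --pt "0.5 0 0 -0.4 0 0 0" --pt "0.5 0 0 -0.4 0 0 0"

```text
time: 17.77
tool_pos: [0.5329, 0.1513, 0.0166]
tool_rot: [3.141, -0.0, -0.166]
contact_force: [-7.5, -1.5, 15.0]
opening: 0.0525
grip_force: 16.1
```

Run:
```python
from h import *
a=read_camera('side'); np.save('s7.npy',a); o=observe(); print(o['tool_pos'].round(4),o['opening'],o['contact_force'].round(1))
m=camera_model('side'); p=proj(m,[.534,.1525,.06]); print(p); u,v=p.astype(int)
save(cv2.resize(a[v-50:v+40,u-50:u+50],(667,600),interpolation=cv2.INTER_CUBIC),'g7.png',1)
```

```text
[0.5329 0.1513 0.0166] 0.05265785130481623 [-7.5 -1.8 15.5]
[224.10816172 251.81895916]
```

View pics/g7.png

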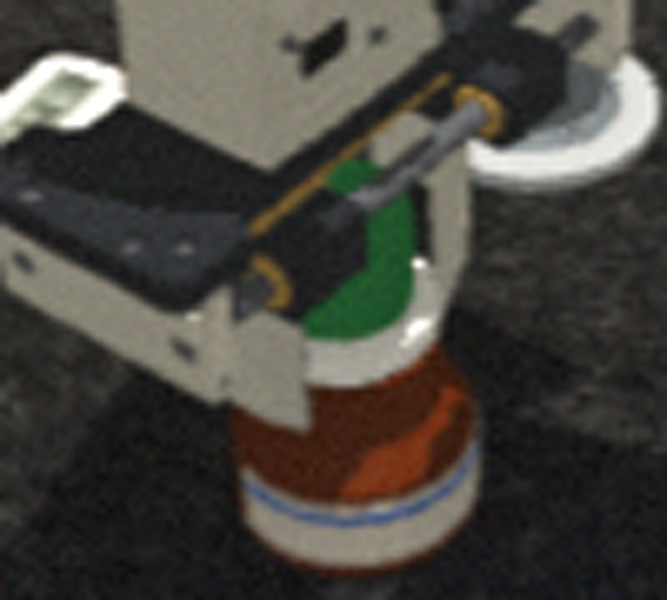

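The lid sits level at the pot's rim, the cover is nested, and the rim's lower front edge is at crop (345,385), i.e. pixel (225.7,258.7). Checking what seat height that means.

Run:
```python
from fit import *
m=camera_model('side'); a=np.load('s7.npy')
for z in(.062,.064,.066,.068,.070):
    q=np.array([proj(m,p+[.534,.152,z]) for p in circ(.027,0,360)]); g=np.array([proj(m,p+[.534,.152,z+.01]) for p in circ(.0205,0,360)])
    f=lambda q,u:q[np.abs(q[:,0]-u)<1][:,1].max().round(2)
    print(z,[(f(q,u),f(g,u)) for u in(222,225,228,231)])
for u in(222,225,228,231): print(u,[(v,a[v,u].tolist()) for v in range(246,264)] if u in(225,228) else '')
```

```text
0.062 [(np.float64(260.82), np.float64(254.27)), (np.float64(260.81), np.float64(254.25)), (np.float64(260.46), np.float64(253.79)), (np.float64(259.68), np.float64(252.78))]
0.064 [(np.float64(260.0), np.float64(253.44)), (np.float64(259.99), np.float64(253.41)), (np.float64(259.64), np.float64(252.97)), (np.float64(258.86), np.float64(251.88))]
0.066 [(np.float64(259.19), np.float64(252.61)), (np.float64(259.16), np.float64(252.58)), (np.float64(258.82), np.float64(252.14)), (np.float64(258.04), np.float64(251.05))]
0.068 [(np.float64(258.37), np.float64(251.78)), (np.float64(258.34), np.float64(251.75)), (np.float64(258.0), np.float64(251.3)), (np.float64(257.22), np.float64(250.22))]
0.07 [(np.float64(257.54), np.float64(250.95)), (np.float64(257.52), np.float64(250.91)), (np.float64(257.18), np.float64(250.42)), (np.float64(256.32), np.float64(249.3))]
222 
225 [(246, [24, 82, 37]), (247, [32, 89, 45]), (248, [29, 87, 43]), (249, [29, 81, 37]), (250, [31, 84, 39]), (251, [47, 91, 55]), (252, [113, 129, 106]), (253, [155, 154, 143]), (254, [162, 158, 148]), (255, [163, 162, 151]), (256, [165, 162, 152]), (257, [164, 163, 154]), (258, [159, 154, 146]), (259, [74, 51, 41]), (260, [62, 27, 17]), (261, [61, 28, 13]), (262, [63, 33, 18]), (263, [64, 34, 21])]
228 [(246, [36, 87, 46]), (247, [31, 85, 43]), (248, [31, 84, 46]), (249, [29, 84, 40]), (250, [34, 86, 42]), (251, [71, 102, 71]), (252, [154, 154, 144]), (253, [161, 158, 146]), (254, [166, 163, 154]), (255, [164, 162, 148]), (256, [170, 163, 156]), (257, [158, 155, 144]), (258, [127, 119, 105]), (259, [65, 37, 27]), (260, [66, 30, 19]), (261, [66, 32, 19]), (262, [64, 34, 17]), (263, [63, 31, 16])]
231
```

Request:
step_arm --pt "0.5 0.05 0 0.1 0 0 0" --pt "0.62 0.05 0 0.1 0 0 0" --pt "0.7 0.05 0 0.1 0 0 0" --pt "0.7 0.05 0 0.1 0 0 0" --pt "0.7 0.05 0 0.1 0 0 0"

```text
time: 18.23
tool_pos: [0.5341, 0.1513, 0.0158]
tool_rot: [-3.141, -0.001, -0.166]
contact_force: [1.1, 1.2, 0.8]
opening: 0.0642
grip_force: 0.0
```

```bash
cat > m5.py <<'E'
from h import *
m=camera_model('side'); a=read_camera('side').astype(float); np.save('s8.npy',a); o=observe(); print(o['tool_pos'].round(4),o['opening'],o['contact_force'].round(1))
for u in(222,225,228,231):
    g=a[:,u,0][246:263]; r=np.arange(246,263)
    up=[r[i]+(100-g[i])/(g[i+1]-g[i]) for i in range(16) if g[i]<100<=g[i+1]]; dn=[r[i]+(g[i]-112)/(g[i]-g[i+1]) for i in range(16) if g[i]>=112>g[i+1]]
    print(u,np.round(up,2),np.round(dn,2))
E
python3 m5.py
```

```text
[0.534  0.1513 0.0158] 0.06402886131718172 [-1.   0.6 -0.1]
222 [252.82] [259.49]
225 [252.94] [259.65]
228 [252.38] [259.12]
231 [251.33] [258.52]
```

The lid dropped the last ~2.7 mm when released and now sits at the seat height, level and let go. Next I raise to the cover's height and grip only the cover.

Request:
step_arm --pt "0.72 0 0.1 0.5 0 0 0" --pt "0.72 0 0.1 1.2 0 0 0" --pt "0.72 0 0.1 2 0 0 0" --pt "0.72 0 0.1 2.7 0 0 0" --pt "0.72 0 0.1 2.7 0 0 0" --grip_force 6

```text
time: 18.7
tool_pos: [0.5351, 0.1524, 0.045]
tool_rot: [-3.141, -0.004, -0.166]
contact_force: [0.8, -0.1, 0.2]
opening: 0.0662
grip_force: 0.0
```

Request:
step_arm --pt "0.4 0 0 0 0 0 0" --pt "0.4 0 0 0 0 0 0" --pt "0.4 0 0 0 0 0 0" --pt "0.4 0 0 0 0 0 0" --pt "0.4 0 0 0 0 0 0"

```text
time: 19.12
tool_pos: [0.5335, 0.1522, 0.0425]
tool_rot: [3.141, 0.001, -0.166]
contact_force: [0.6, -0.3, -0.3]
opening: 0.041
grip_force: 6.0
```

Request:
step_arm --pt "0.3 0 0 0 0 0 0" --pt "0.3 0 0 0 0 0 0" --pt "0.3 0 0 0.1 0 0 0" --pt "0.3 0 0 0.3 0 0 0" --pt "0.3 0 0 0.6 0 0 0" --grip_force 8

```text
time: 19.53
tool_pos: [0.5335, 0.1522, 0.0489]
tool_rot: [3.141, 0.0, -0.166]
contact_force: [0.2, 0.5, 0.3]
opening: 0.0411
grip_force: 8.0
```

```bash
python3 m5.py
```

```text
[0.5341 0.1523 0.0497] 0.040573774578205206 [0.2 0.8 0.9]
222 [250.35] [259.5]
225 [250.41] [259.61]
228 [249.97] [259.16]
231 [248.52] [258.55]
```

The cover has risen (its edge went from 252.9 to 250.4) while the lid's edge stays at 259.6. Lifting on, about 10 cm in all over the lid.

Request:
step_arm --pt "0.3 0 0 0.6 0 0 0" --pt "0.3 0 0 1.4 0 0 0" --pt "0.3 0 0 2.6 0 0 0" --pt "0.3 0 0 4 0 0 0" --pt "0.3 0 0 5.4 0 0 0"

```text
time: 20.0
tool_pos: [0.5337, 0.1523, 0.1041]
tool_rot: [-3.142, -0.0, -0.166]
contact_force: [-0.8, -0.4, -0.5]
opening: 0.041
grip_force: 8.0
```

Request:
step_arm --pt "0.3 0 0 1.4 0 0 0" --pt "0.3 0 0 2.6 0 0 0" --pt "0.3 0 0 3.6 0 0 0" --pt "0.3 0 0 4 0 0 0" --pt "0.3 0 0 4 0 0 0"

```text
time: 20.42
tool_pos: [0.5343, 0.1523, 0.1442]
tool_rot: [-3.141, -0.002, -0.166]
contact_force: [-0.2, -0.5, -0.3]
opening: 0.0413
grip_force: 8.0
```

Request:
step_arm --pt "0.3 0 0 0 0 0 0" --pt "0.3 0 0 0 0 0 0" --pt "0.3 0 0 0 0 0 0" --pt "0.3 0 0 0 0 0 0" --pt "0.3 0 0 0 0 0 0"

```text
time: 20.83
tool_pos: [0.5335, 0.1522, 0.1424]
tool_rot: [3.141, 0.001, -0.166]
contact_force: [0.4, 0.4, -1.5]
opening: 0.0411
grip_force: 8.0
```

```bash
python3 m5.py
python3 - <<'E'
from fit import *
a=np.load('s8.npy'); m=camera_model('side')
G=sat((a[...,1]/(np.maximum(a[...,0],a[...,2])+5)-1.3)/.3)
v,u=np.nonzero(G>.5); print('green',u.min(),u.max(),v.min(),v.max(),len(u))
for z in(.15,.16,.17,.18,.19): print(z,proj(m,[.534,.1525,z]).round(1),proj(m,[.534,.1525,z+.034]).round(1))
E
```

```text
[0.5336 0.1522 0.1425] 0.040665212217609735 [ 0.5 -0.1  0.2]
222 [] [259.53]
225 [] [259.61]
228 [] [259.22]
231 [] [258.56]
green 217 233 180 207 410
0.15 [221.5 212.9] [220.5 196.6]
0.16 [221.2 208.2] [220.1 191.6]
0.17 [220.9 203.4] [219.8 186.6]
0.18 [220.6 198.6] [219.5 181.5]
0.19 [220.3 193.6] [219.1 176.2]
```

The lid's edge is unchanged at 259.6. The cover is gripped (41 mm, 8 N), level and at rest about 11 cm over the lid. Handing in.

```bash
python3 -c "
from cell import *
print(hand_in())"
```

```text
the job is handed in; nothing more can be done
None
```

I handed the job in at about 21 s of the 67 s allowed. The blue cap stands on the tray, the probe lid is seated on the pot, and the green cover is held level about 11 cm above it; no verdict came back.

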